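Fetch the jug from behind the pots onto the banding wheel

ROBOT

A 6-joint arm with a two-finger parallel gripper is mounted at the origin on the work surface. World frame = base frame: x ahead of the robot, y to its left, z up, the work surface at z = 0. Lengths are in m, angles in rad, forces in N, time in s.
With the tool pointing down it reaches from about 0.375 to 0.9 m from the base axis. Payload 3.1 kg.
Tool frame: the origin (TCP) lies at the centre of the arm's flange, where the gripper is bolted on; the fingertips stand 173 mm ahead of it and the grasp point (between the pads) lies 155 mm ahead of it; z points along the fingers, y is the line along which they close (so a half turn about z gives the same grasp; the last joint's range is limited). The gripper opens to 85 mm and grips with 20 to 120 N. Pads are 22 mm wide; open, the fingers measure 114 mm over their backs; the gripper's body (76 mm by 85 mm) begins 54 mm behind the grasp point. The pads swing forward as they close: fully open they stand 13 mm farther back than shut.
Start: joints at [-0.178, 0.527, 1.433, -0, 1.181, -0.178], TCP at [0.625, 0, 0.405] pointing down, gripper open.
Joint ranges: [-3.08, 3.08], [-0.75, 2.2], [0.22, 2.44], [-1.43, 4.57], [0, 2.65], [-2.85, 2.85]. Speed limits (rad/s): [2.79, 2.79, 3.14, 3.14, 3.14, 3.14].

INTERFACE

Orientations are given as a unit quaternion [x, y, z, w].
In Python, from station import * gives the robot as it stands.
- The arm moves only by the shell command python3 -m jog 'ROWS' [OPENING] [FORCE]. ROWS is a JSON object of lists of equal length, an entry for each row: "linear": the shift along the world's x, y, z in mm, a list of three; "turn": the turn about the world's z in units of 5 degrees (1.0 is 5 degrees). A call has 1 to 12 rows; each row shifts and turns the commanded pose from where the row before left it; what a row does not reach is not made up. A row lasts 1/8 s, in which the tool goes at most 62.5 mm and 10.7 degrees, less where a joint would pass 70% of its speed; a pose out of reach is approached as far as the arm can. A call is refused whole if a number of a shift passes 62.5 or a number of a turn 1, either way. A call with a gripper value outside its range is refused whole. OPENING is the opening, from 0 (shut) to 1 (fully open), set as the call begins (- or left out, the last holds). The fingers move at their own pace and stop on an object; FORCE is the grip in N (left out, the last holds). Time passes only in rows, so rows that do not move let the fingers close. It gives the time, the measured TCP pose, the force, the opening and the grip force at its end, in the units of the state.
- sense(): the state, without advancing time (a new reading comes with each control period).
- snapshot(name): name is "scene" or "side" or "wrist"; returns the picture (420x560x3 uint8, red, green, blue); there is no depth.
- get_calibration(name): a dict with "fx", "fy", "cx", "cy" (pixels), "world_to_cam" (4x4, takes a point from world to camera coordinates). Camera axes: x right, y down, z forward; pixel columns grow to the right and rows downward; lengths in m; the calibration is good to about 2 mm. The wrist camera is an equidistant fisheye: a pixel r from the principal point sees the ray r / f radians off the axis. A picture is of the moment at which its call begins: read the wrist's pose just before it. get_calibration takes no time and is no camera call; for the wrist camera it gives the pose at the moment of the call.
- sign_off(): hands the job in; it is judged then, once.
The state is a dict: "t": time; "q": joint angles; "qd": joint speeds; "tau": joint torques, N m; "tcp_pos": TCP position; "tool_rot": TCP orientation; "force": force on the tool from outside, world axes, zero at the start; "ft_torque": the same for the moment, N m; "finger_gap": opening from 0.0 (shut) to 1.0 (fully open); "gripper_force": force on a finger pad.
Only numpy, scipy, OpenCV 4.12 (cv2) and the standard library are available. Lean on these libraries where they do the work, as an engineer would, in place of code of your own. Each camera call takes 0.05 s, during which the arm holds its last target. There are 200 camera calls.

TASK

The little jug with the handle, at the back of the crowded ware board, is due for finishing. First move the three small pots hemming it in (tumbler, vase and ramekin) over to the empty square side board, then stand the jug upright in the middle of the banding wheel, and only after that put each of the three pots back upright on the middle of the very bat it came from. The clay is unfired, so set every piece down gently: do not drop any of them or tip them over.

Things in the scene. Friction and masses are not known exactly. Their poses are not given: they have to be found in the camera images.
- jug: small clay jug, 85 mm high, round body 58 to 62 mm across, 4 mm wall, open top; loop handle along its +x to 61 mm from the axis, 19 to 77 mm up; short spout along -x near the rim, to 45 mm. Origin: centre of underside, z up. At the start on its own bat at the far edge of the ware board, underside 28 mm above the table, handle away from the robot; pots 80 mm off on 3 sides. Grip along its y. 0.14-0.28 kg.
- tumbler: tall plain straight cup, 90 mm high, 54 mm across at the foot and 58 mm at the rim, 4 mm wall, open top, no handle. Grey clay. Origin: centre of its underside, z up its axis. At the start it stands on the middle of one of the three bats, underside 28 mm above the table. 0.12-0.28 kg.
- vase: bud vase, 110 mm high: round belly 62 mm across between 22 and 40 mm height on a foot 44 mm across, tapering to a slim straight neck 26 mm across from 70 to 104 mm height, then a lip 32 mm across; grip it by the neck. Grey clay. Origin: centre of its underside, z up its axis. At the start it stands on the middle of one of the three bats, underside 28 mm above the table. 0.12-0.28 kg.
- ramekin: short wide straight-sided pot, 60 mm high, 64 mm across, 4 mm wall, open top, no handle. Grey clay. Origin: centre of its underside, z up its axis. At the start it stands on the middle of one of the three bats, underside 28 mm above the table. 0.12-0.28 kg.
- bat_1: fixed off-white plaster disc, 70 mm across, 8 mm thick, on the 20 mm ware board. Origin: centre of its underside (20 mm above the table), z up; its top is 28 mm above the table. At the start one of the three pots stands on its middle (which one varies); this is the left one of the ware board, about 80 mm to the left of the jug at the start (the board is turned by up to 0.25 rad).
- bat_2: fixed off-white plaster disc, 70 mm across, 8 mm thick, on the 20 mm ware board. Origin: centre of its underside (20 mm above the table), z up; its top is 28 mm above the table. At the start one of the three pots stands on its middle (which one varies); this is the right one, about 80 mm to the right of the jug.
- bat_3: fixed off-white plaster disc, 70 mm across, 8 mm thick, on the 20 mm ware board. Origin: centre of its underside (20 mm above the table), z up; its top is 28 mm above the table. At the start one of the three pots stands on its middle (which one varies); this is the front one, about 80 mm nearer to the robot than the jug.
- side_board: fixed empty square board of pale wood with two darker stripes, 220 x 220 x 15 mm, flat on the table to the left or right of the ware board (varies). Origin: centre of its underside (table height); x and y along its edges; its top is 15 mm above the origin.
- wheel: fixed potter's banding wheel (does not turn), a round metal head 200 mm across with rings on it, on a pedestal, on the other side of the ware board from the side board. Origin: on its axis, at the centre of the base's underside (table height); the top of its head is 70 mm above the origin.
- ware_board: fixed dark wooden board 250 x 250 mm, 20 mm thick, on the table straight ahead of the robot, carrying the bats. Origin: centre of its underside (table height), x away from the robot, y left. The jug's bat is at x = +50 mm, y = 0 in its frame. A loose 5 mm thick wooden rib lies on its near left corner.

How it is judged:
On the way, in this order (a step that is already met when the one before it is completed fails the run):
1. tumbler, vase and ramekin all stand upright on the side board, the jug still in its place (x of tumbler in the frame of side_board between -0.105 and 0.105 m and y of tumbler in the frame of side_board between -0.105 and 0.105 m and z of tumbler in the frame of side_board between 0.01 and 0.021 m and angle between each of tumbler, vase, ramekin's own z axis and vertical below 0.1 rad and x of vase in the frame of side_board between -0.105 and 0.105 m and y of vase in the frame of side_board between -0.105 and 0.105 m and z of vase in the frame of side_board between 0.01 and 0.021 m and x of ramekin in the frame of side_board between -0.105 and 0.105 m and y of ramekin in the frame of side_board between -0.105 and 0.105 m and z of ramekin in the frame of side_board between 0.01 and 0.021 m and linear speed of each of tumbler, vase, ramekin below 0.03 m/s and distance of jug from where it was at the start of the episode below 0.015 m), for 0.2 s.
2. the jug stands upright in the middle of the banding wheel, the three pots still on the side board (horizontal distance between jug and wheel below 0.015 m and z of jug in the frame of wheel between 0.065 and 0.076 m and angle between each of jug, tumbler, vase, ramekin's own z axis and vertical below 0.1 rad and linear speed of jug below 0.03 m/s and x of tumbler in the frame of side_board between -0.105 and 0.105 m and y of tumbler in the frame of side_board between -0.105 and 0.105 m and z of tumbler in the frame of side_board between 0.01 and 0.021 m and x of vase in the frame of side_board between -0.105 and 0.105 m and y of vase in the frame of side_board between -0.105 and 0.105 m and z of vase in the frame of side_board between 0.01 and 0.021 m and x of ramekin in the frame of side_board between -0.105 and 0.105 m and y of ramekin in the frame of side_board between -0.105 and 0.105 m and z of ramekin in the frame of side_board between 0.01 and 0.021 m), for 0.2 s.
At the end, for the whole second after the job is handed in: The jug stands upright on the banding wheel, its axis within 15 mm of the wheel's axis, and tumbler, vase and ramekin each stand upright within 15 mm of where they stood at the start (on the middle of their own bats); all released and at rest (below 30 mm/s) (horizontal distance between jug and wheel below 0.015 m and z of jug in the frame of wheel between 0.065 and 0.076 m and angle between each of jug, tumbler, vase, ramekin's own z axis and vertical below 0.1 rad and linear speed of each of jug, tumbler, vase, ramekin below 0.03 m/s and distance of each of tumbler, vase, ramekin from where it was at the start of the episode below 0.015 m); the robot touches nothing.
It fails at once if a pot or the jug is tipped by more than 0.6 rad (angle between any of tumbler, vase, ramekin, jug's own z axis and vertical above 0.6 rad).
It fails at once if a pot or the jug is dropped (moves faster than 0.6 m/s out of the fingers, as after a fall of 20 mm) ((contact force between the fingers and tumbler below 0.05 N and linear speed of tumbler above 0.6 m/s) or (contact force between the fingers and vase below 0.05 N and linear speed of vase above 0.6 m/s) or (contact force between the fingers and ramekin below 0.05 N and linear speed of ramekin above 0.6 m/s) or (contact force between the fingers and jug below 0.05 N and linear speed of jug above 0.6 m/s)).
It also fails if it takes over 147 s, if anything falls off the work surface, if the arm or the gripper's body presses on something with over 40 N, if the wrist force passes 120 N, or if a joint passes its speed limit or range.

## Working session

There is one attempt and no reset: what is moved stays moved. The work goes in short steps, Python scripts to look and compute and a shell command to move; the robot and the scene stay as the last step left them, time stands still between calls to the robot, and variables do not carry over. Pictures are saved under pics/ and viewed, at most 14 in all, crops included, and the job is handed in when it is done.

```bash
mkdir -p pics; ls
python3 - <<'E'
from station import *
import cv2
s=sense();print(s['t'],s['tcp_pos'],s['tool_rot'],s['finger_gap'])
for n in ("scene","side","wrist"):
    c=get_calibration(n);im=snapshot(n);cv2.imwrite(f"pics/{n}0.png",im[:,:,::-1])
    print(n,c)
E
```

```text
pics
0.0 [6.24645949e-01 9.47935739e-05 4.03736980e-01] [ 7.07116199e-01  7.07096530e-01 -6.11887717e-04 -8.96103100e-04] 1.0025573613412544
scene {'fx': 413.0474258749716, 'fy': 413.0474258749716, 'cx': 282.8378597433781, 'cy': 209.3732918274627, 'world_to_cam': array([[ 0.07595609,  0.99697388,  0.01654573, -0.0545246 ],
       [ 0.70212759, -0.04169586, -0.7108293 , -0.35896786],
       [-0.70798836,  0.06560903, -0.70316992,  1.33777834],
       [ 0.        ,  0.        ,  0.        ,  1.        ]])}
side {'fx': 443.66395779812996, 'fy': 443.66395779812996, 'cx': 275.16986310086446, 'cy': 209.56353869412865, 'world_to_cam': array([[-0.99168219, -0.12706201,  0.02053477,  0.55088766],
       [-0.09933474,  0.6540917 , -0.74986443,  0.089513  ],
       [ 0.08184766, -0.74566701, -0.66127276,  0.90709984],
       [ 0.        ,  0.        ,  0.        ,  1.        ]])}
wrist {'fx': 325.19226210127806, 'fy': 325.19226210127806, 'cx': 278.58617738626253, 'cy': 205.18162594677628, 'world_to_cam': array([[ 9.99998927e-01,  4.06660836e-04, -1.40701425e-03,
        -6.24659059e-01],
       [ 7.67771575e-04, -9.63653305e-01,  2.67154858e-01,
        -3.38100189e-02],
       [-1.24723252e-03, -2.67155651e-01, -9.63652584e-01,
         3.77106863e-01],
       [ 0.00000000e+00,  0.00000000e+00,  0.00000000e+00,
         1.00000000e+00]])}
```

View pics/scene0.png

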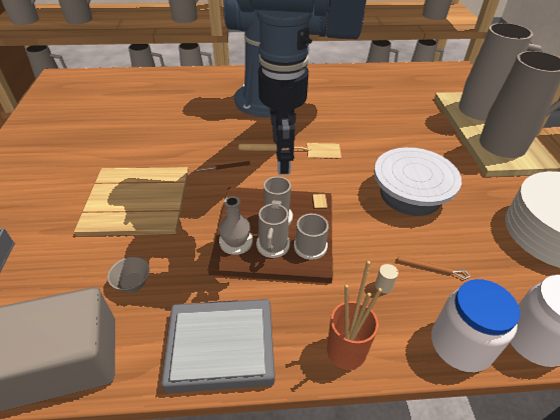

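View pics/wrist0.png

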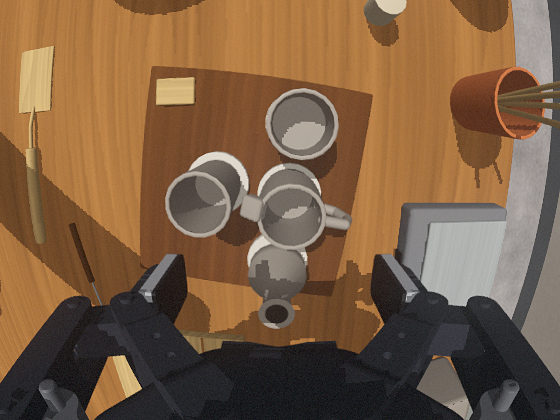

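View pics/side0.png

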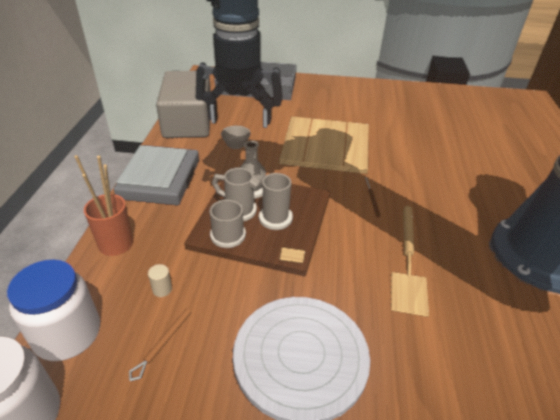

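The ramekin is on bat_1 (left), the vase on bat_2 (right) and the tumbler on bat_3 (front). The side board is at −y and the wheel at +y. In the wrist view the rims are near: ramekin (302,124), tumbler (198,204), jug (291,217), vase lip (277,313). In the scene view the side board corners are (105,167), (189,168), (182,233), (77,234) and the wheel head is about (417,177). In the side view the wheel head is about (301,353).

```bash
cat > h.py <<'E'
from station import *
import numpy as np, cv2
def ray(c,name,p):
    u=(p[0]-c['cx'])/c['fx'];v=(p[1]-c['cy'])/c['fy']
    if name=='wrist':
        r=np.hypot(u,v);d=np.array([u/r*np.sin(r),v/r*np.sin(r),np.cos(r)]) if r>0 else np.array([0,0,1.])
    else: d=np.array([u,v,1.])
    M=np.array(c['world_to_cam']);R=M[:3,:3];return -R.T@M[:3,3],R.T@d
def onz(c,name,p,z):
    o,d=ray(c,name,p);return o+d*(z-o[2])/d[2]
def circ(P):
    P=np.array(P)[:,:2];A=np.c_[2*P,np.ones(len(P))];s=np.linalg.lstsq(A,(P**2).sum(1),rcond=None)[0]
    return s[:2],np.sqrt(s[2]+s[:2]@s[:2])
def proj(c,P):
    X=np.array(c['world_to_cam'])@np.r_[P,1];return np.array([c['fx']*X[0]/X[2]+c['cx'],c['fy']*X[1]/X[2]+c['cy']])
E
python3 - <<'E'
from h import *
w=get_calibration('wrist');sc=get_calibration('scene');sd=get_calibration('side')
def rim(n,z,l,r,t,b):
    cx=(l+r)/2;cy=(t+b)/2
    c,R=circ([onz(w,'wrist',p,z) for p in((l,cy),(r,cy),(cx,t),(cx,b))]);print(n,c.round(4),'D',round(2000*R,1))
rim('ram',.088,265,339,89,160);rim('tum',.118,165,231,171,237);rim('jug',.113,258,326,185,250);rim('vase',.138,259,295,299,328)
P=np.array([onz(w,'wrist',p,.02) for p in((153,67),(372,95),(331,296))]);print('board',P.round(4),np.linalg.norm(np.diff(P,axis=0),axis=1),(P[0]+P[2])/2)
P=np.array([onz(sc,'scene',p,.015) for p in((105,167),(189,168),(182,233),(77,234))]);print('side',P.round(4),np.linalg.norm(P-np.roll(P,1,0),axis=1),P.mean(0))
for n,c in(('scene',sc),('side',sd)):
    im=cv2.imread(f'pics/{n}0.png');h=cv2.cvtColor(im,cv2.COLOR_BGR2HSV)
    m=((h[...,1]<50)&(h[...,2]>120)).astype(np.uint8)
    _,lab,st,ce=cv2.connectedComponentsWithStats(m)
    k=lab[(177,353)[n=='side'],(417,301)[n=='side']]
    print(n,st[k]);cn=max(cv2.findContours((lab==k).astype(np.uint8),cv2.RETR_EXTERNAL,cv2.CHAIN_APPROX_NONE)[0],key=cv2.contourArea)
    e=cv2.fitEllipse(cv2.convexHull(cn));print(e)
    c2=cv2.ellipse2Poly(tuple(int(v) for v in e[0]),tuple(int(v/2) for v in e[1]),int(e[2]),0,360,20)
    print('wheel',circ([onz(c,n,p,.07) for p in c2]))
E
```

```text
ram [0.6454 0.0621] D 63.4
tum [ 0.5577 -0.0017] D 57.0
jug [ 0.6363 -0.0149] D 57.2
vase [ 0.6237 -0.0932] D 30.8
board [[ 0.4846  0.1309  0.02  ]
 [ 0.7268  0.0958  0.02  ]
 [ 0.6912 -0.1482  0.02  ]] [0.24479463 0.24660837] [ 0.58785275 -0.00863155  0.02      ]
side [[ 0.3472 -0.4269  0.015 ]
 [ 0.3631 -0.2139  0.015 ]
 [ 0.5871 -0.2101  0.015 ]
 [ 0.5763 -0.4347  0.015 ]] [0.22922186 0.21364177 0.22406587 0.22482299] [ 0.46840413 -0.32141209  0.015     ]
scene [ 375  148   86   58 3773]
((417.7934875488281, 175.9193878173828), (55.83427429199219, 87.77156829833984), 104.29024505615234)
wheel (array([0.48002989, 0.33157238]), np.float64(0.10000781936309865))
side [  233   297   137   123 13592]
((300.89019775390625, 360.5078125), (127.10814666748047, 137.78640747070312), 107.09136199951172)
wheel (array([0.47742984, 0.33616542]), np.float64(0.09985301457796522))
```

```bash
python3 -m jog '{"linear":[[-6,0,-4],[-6,0,-4],[-6,0,-4],[-6,0,-4],[-6,0,-4],[-6,0,-4],[-6,0,-4],[-5,-1,-4],[-5,-1,-4],[-5,-1,-4],[-5,0,-4],[-5,0,-4]],"turn":[1,1,1,1,1,1,1,1,1,1,1,1]}' 1
python3 -m jog '{"linear":[[0,0,-5],[0,0,-5],[0,0,-5],[0,0,-5],[0,0,0],[0,0,0]],"turn":[1,1,1,1,0.3,0]}'
python3 - <<'E'
from h import *
c=get_calibration('wrist');im=snapshot('wrist');cv2.imwrite("pics/w1.png",im[:,:,::-1]);np.save('w1.npy',c['world_to_cam'])
from scipy.spatial.transform import Rotation as R
s=sense();M=R.from_quat(s['tool_rot']).as_matrix();print(s['tcp_pos'],s['q'].round(2) if hasattr(s['q'],'round') else s['q'],M.round(3))
E
```

```text
t: 1.65
tcp_pos: [0.5577, -0.003, 0.3563]
tool_rot: [0.257, 0.966, -0.0, -0.0]
force: [-0.4, 0.3, -0.4]
finger_gap: 1.0
gripper_force: 0.0
t: 2.4
tcp_pos: [0.558, -0.003, 0.3367]
tool_rot: [0.075, 0.997, -0.0, -0.0]
force: [-0.1, -0.4, -0.1]
finger_gap: 1.003
gripper_force: 0.0
[ 0.55804252 -0.00296306  0.33682796] [-0.21  0.53  1.67  0.    0.94 -1.63] [[-0.989  0.149  0.   ]
 [ 0.149  0.989 -0.   ]
 [-0.     0.    -1.   ]]
```

View pics/w1.png

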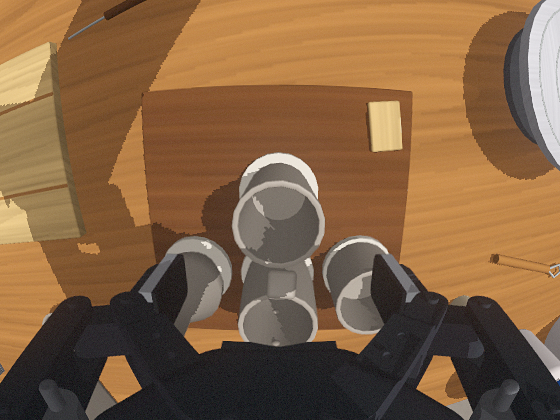

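The view is aligned with the ware board. The tumbler rim spans columns 232–325 and rows 181–267, between the fingers.

Run:
```python
from h import *
w=get_calibration('wrist')
c,R=circ([onz(w,'wrist',p,.118) for p in((232,224),(325,224),(278,181),(278,267))]);print(c,R*2)
c,R=circ([onz(w,'wrist',p,.113) for p in((238,322),(318,322),(278,286))]);print(c,R*2)
P=[onz(w,'wrist',p,.02) for p in((142,92),(412,92))];print(P,np.linalg.norm(P[0]-P[1]))
```

```text
[ 0.55588116 -0.00201513] 0.0561803294625985
[ 0.62849545 -0.01328067] 0.05759606177755557
[array([ 0.44553906, -0.1112899 ,  0.02      ]), array([0.48229107, 0.13187457, 0.02      ])] 0.2459261430182529
```

```bash
python3 -m jog '{"linear":[[-0.5,0,-15],[-0.5,0,-20],[0,0,-20],[0,0,-15],[0,0,-10],[0,0,-8],[0,0,0],[0,0,0]],"turn":[0,0,0,0,0,0,0,0]}' 
python3 -m jog '{"linear":[[0,0,0],[0,0,0],[0,0,0],[0,0,0],[0,0,0],[0,0,0],[0,0,0],[0,0,0]],"turn":[0,0,0,0,0,0,0,0]}' 0 40
```

```text
t: 3.45
tcp_pos: [0.5572, -0.003, 0.2491]
tool_rot: [0.074, 0.997, -0.0, 0.001]
force: [-0.3, -0.5, -0.0]
finger_gap: 1.0
gripper_force: 0.0
t: 4.45
tcp_pos: [0.5571, -0.003, 0.2495]
tool_rot: [0.074, 0.997, -0.0, 0.001]
force: [-1.4, 0.5, 5.4]
finger_gap: 0.662
gripper_force: 42.3
```

```bash
python3 -m jog '{"linear":[[0,0,5],[0,0,12],[0,0,20],[0,0,20],[0,0,20],[-3,-7,13],[-6,-15,0],[-9,-25,0],[-12,-30,0],[-12,-30,0],[-12,-30,0],[-12,-30,0]],"turn":[0,0,0,0,0,0,0,0,0,0,0,0]}' 
python3 -m jog '{"linear":[[-12,-30,0],[-12,-30,0],[-12,-30,0],[-12,-30,0],[-12,-30,0],[-12,-30,0],[-10,-30,0],[-8,-20,0],[-3,-10,0],[0,0,0],[0,0,0]],"turn":[0,0,0,0,0,0,0,0,0,0,0]}'
python3 - <<'E'
from h import *
im=snapshot('scene');cv2.imwrite("pics/s1.png",im[:,:,::-1])
E
```

```text
t: 5.95
tcp_pos: [0.4896, -0.1716, 0.3378]
tool_rot: [0.074, 0.997, 0.0, -0.001]
force: [-0.0, 0.3, -1.2]
finger_gap: 0.662
gripper_force: 42.9
t: 7.32
tcp_pos: [0.3981, -0.409, 0.3385]
tool_rot: [0.074, 0.997, 0.001, -0.0]
force: [-1.1, -0.3, -1.4]
finger_gap: 0.664
gripper_force: 42.9
```

View pics/s1.png

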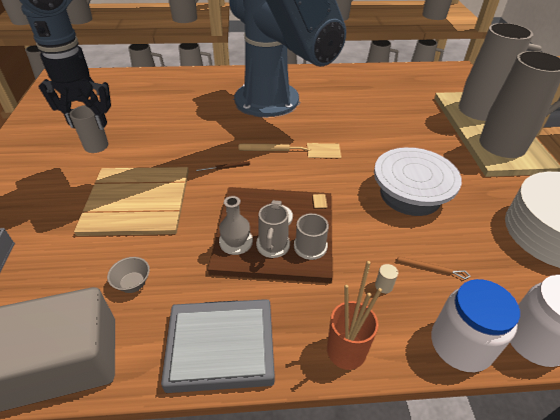

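The tumbler hangs upright in the fingers at about (92,130), just past the side board's near corner. The jug, vase and ramekin have not moved.

```bash
python3 -m jog '{"linear":[[3,8,0],[5,13,0],[4,8,-5],[0,0,-15],[0,0,-20],[0,0,-20],[0,0,-18],[0,0,-12],[0,0,-7],[0,0,-3],[0,0,0],[0,0,0]],"turn":[0,0,0,0,0,0,0,0,0,0,0,0]}'
python3 -m jog '{"linear":[[0,0,-0.5],[0,0,-0.5],[0,0,0],[0,0,0]],"turn":[0,0,0,0]}'
```

```text
t: 8.88
tcp_pos: [0.4101, -0.3811, 0.2393]
tool_rot: [0.074, 0.997, -0.0, 0.0]
force: [-1.2, 0.5, -1.8]
finger_gap: 0.662
gripper_force: 42.9
t: 9.38
tcp_pos: [0.41, -0.381, 0.2377]
tool_rot: [0.074, 0.997, -0.0, 0.0]
force: [0.2, -0.0, -0.8]
finger_gap: 0.663
gripper_force: 42.9
```

```bash
python3 -m jog '{"linear":[[0,0,-0.5],[0,0,-0.5],[0,0,0],[0,0,0]],"turn":[0,0,0,0]}'
python3 -m jog '{"linear":[[0,0,-0.5],[0,0,-0.5],[0,0,0],[0,0,0]],"turn":[0,0,0,0]}'
```

```text
t: 9.88
tcp_pos: [0.41, -0.381, 0.2367]
tool_rot: [0.074, 0.997, 0.0, -0.0]
force: [0.8, -0.2, -1.0]
finger_gap: 0.657
gripper_force: 42.9
t: 10.38
tcp_pos: [0.41, -0.381, 0.2365]
tool_rot: [0.074, 0.997, -0.0, 0.0]
force: [-0.9, 0.0, 5.8]
finger_gap: 0.658
gripper_force: 43.2
```

```bash
python3 -m jog '{"linear":[[0,0,0],[0,0,0],[0,0,0],[0,0,0],[0,0,5],[0,0,15],[0,0,25],[0,0,30],[0,0,30],[0,0,20],[0,0,5]],"turn":[0,0,0,0,0,0,0,0,0,0,0]}' 1
python3 -m jog '{"linear":[[12,16,0],[12,16,0],[12,16,0],[12,16,0],[12,16,0],[12,16,0],[12,16,0],[12,16,0],[12,16,0],[12,16,0],[12,16,0],[12,16,0]],"turn":[-1,-1,-1,-1,-1,-1,-1,-1,-1,-1,-1,-1]}'
python3 -m jog '{"linear":[[12,16,0],[12,16,0],[12,16,0],[12,16,0],[12,16,0],[10,15,0],[0,0,0],[0,0,0]],"turn":[-1,-1,-1,-1,-1,-1,0,0]}'
python3 - <<'E'
from h import *
s=sense();print(s['tcp_pos'])
c=get_calibration('wrist');im=snapshot('wrist');cv2.imwrite("pics/w2.png",im[:,:,::-1]);np.save('w2.npy',c['world_to_cam'])
E
```

```text
t: 11.75
tcp_pos: [0.4102, -0.3811, 0.3682]
tool_rot: [0.074, 0.997, -0.002, 0.001]
force: [-0.0, -0.3, -0.8]
finger_gap: 0.997
gripper_force: 0.0
t: 13.25
tcp_pos: [0.5541, -0.1882, 0.3652]
tool_rot: [0.564, 0.826, -0.0, -0.001]
force: [0.3, -0.8, -0.1]
finger_gap: 0.998
gripper_force: 0.0
t: 14.25
tcp_pos: [0.6235, -0.0942, 0.3653]
tool_rot: [0.757, 0.653, -0.001, -0.0]
force: [0.8, 0.2, 0.7]
finger_gap: 1.004
gripper_force: 0.0
[ 0.62352018 -0.09423276  0.36530607]
```

View pics/w2.png

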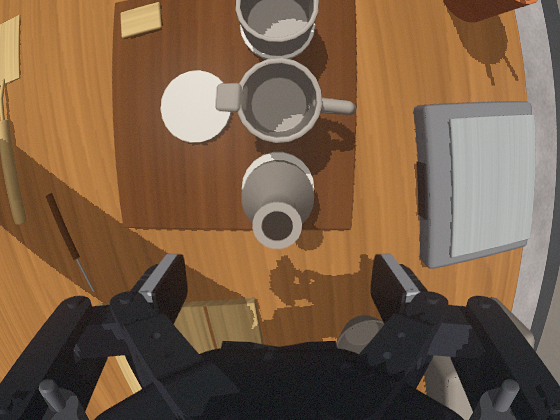

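The vase lip spans columns 252–303 and rows 202–248. The jug rim spans 237–322 by 58–140, and the empty bat_3 disc spans 161–232 by 70–142.

Run:
```python
from h import *
w=get_calibration('wrist')
for n,z,l,r,t,b in(('vase',.138,252,303,202,248),('jug',.113,237,322,58,140),('bat3',.028,161,232,70,142)):
    c,R=circ([onz(w,'wrist',p,z) for p in((l,(t+b)/2),(r,(t+b)/2),((l+r)/2,t),((l+r)/2,b))]);print(n,c.round(4),(R*2000).round(1))
```

```text
vase [ 0.6233 -0.0936] 31.7
jug [ 0.6363 -0.0147] 56.4
bat3 [ 0.5581 -0.0029] 69.8
```

```bash
python3 -m jog '{"linear":[[0,0,-15],[0,0,-20],[0,0,-20],[0,0,-17],[0,0,-12],[0,0,-8],[0,0,-2],[0,0,0],[0,0,0]],"turn":[0,0,0,0,0,0,0,0,0]}' 
python3 -m jog '{"linear":[[0,0,0],[0,0,0],[0,0,0],[0,0,0],[0,0,0],[0,0,0],[0,0,0],[0,0,0],[0,0,0],[0,0,0]],"turn":[0,0,0,0,0,0,0,0,0,0]}' 0 40
```

```text
t: 15.42
tcp_pos: [0.6242, -0.094, 0.2724]
tool_rot: [0.758, 0.653, 0.0, 0.001]
force: [-0.1, 0.0, -0.2]
finger_gap: 0.997
gripper_force: 0.0
t: 16.68
tcp_pos: [0.624, -0.094, 0.272]
tool_rot: [0.758, 0.653, -0.0, 0.0]
force: [-1.6, 0.5, 5.2]
finger_gap: 0.31
gripper_force: 34.1
```

```bash
python3 -m jog '{"linear":[[0,0,5],[0,0,12],[0,0,20],[0,0,20],[0,0,20],[-2,-6,10],[-5,-14,0],[-7,-22,0],[-9,-28,0],[-9,-28,0],[-9,-28,0],[-9,-28,0]],"turn":[0,0,0,0,0,0,0,0,0,0,0,0]}' 
python3 -m jog '{"linear":[[-9,-28,0],[-9,-28,0],[-9,-28,0],[-8,-24,0],[-6,-16,0],[-3,-8,-7],[0,0,-15],[0,0,-20],[0,0,-20],[0,0,-15],[0,0,-10],[0,0,-5]],"turn":[0,0,0,0,0,0,0,0,0,0,0,0]}' 
python3 -m jog '{"linear":[[0,0,-3],[0,0,0],[0,0,0],[0,0,0]],"turn":[0,0,0,0]}'
```

```text
t: 18.18
tcp_pos: [0.5726, -0.2504, 0.3575]
tool_rot: [0.758, 0.652, -0.0, -0.001]
force: [-0.6, 0.0, -1.3]
finger_gap: 0.313
gripper_force: 35.3
t: 19.68
tcp_pos: [0.5301, -0.3796, 0.266]
tool_rot: [0.757, 0.653, 0.0, -0.0]
force: [0.1, 0.3, -0.5]
finger_gap: 0.312
gripper_force: 35.3
t: 20.18
tcp_pos: [0.53, -0.3801, 0.2642]
tool_rot: [0.758, 0.653, 0.0, 0.0]
force: [0.6, -0.6, -1.7]
finger_gap: 0.308
gripper_force: 35.3
```

```bash
python3 -m jog '{"linear":[[0,0,-1.5],[0,0,-1],[0,0,-1],[0,0,-0.5],[0,0,0],[0,0,0]],"turn":[0,0,0,0,0,0]}' 
python3 -m jog '{"linear":[[0,0,-0.5],[0,0,-0.5],[0,0,0],[0,0,0]],"turn":[0,0,0,0]}'
```

```text
t: 20.92
tcp_pos: [0.53, -0.38, 0.2597]
tool_rot: [0.758, 0.653, 0.0, 0.0]
force: [-1.1, 0.6, -1.3]
finger_gap: 0.318
gripper_force: 35.2
t: 21.42
tcp_pos: [0.53, -0.38, 0.2591]
tool_rot: [0.758, 0.653, -0.0, 0.0]
force: [-0.8, 0.1, 1.5]
finger_gap: 0.312
gripper_force: 34.9
```

```bash
python3 -m jog '{"linear":[[0,0,0],[0,0,0],[0,0,0],[0,0,0],[0,0,0],[0,0,10],[0,0,20],[0,0,30],[0,0,30],[0,0,20],[2,8,0],[5,20,0]],"turn":[0,0,0,0,0,0,0,0,0,0,0,0]}' 1
python3 -m jog '{"linear":[[8,32,0],[9,36,0],[9,36,0],[9,36,0],[9,36,0],[9,36,0],[9,36,0],[9,36,0],[9,36,0],[9,36,0],[8,30,0],[7,20,0]],"turn":[0,0,0,0,0,0,0,0,0,0,0,0]}'
python3 -m jog '{"linear":[[5,8,-10],[0,0,-20],[0,0,-20],[0,0,0],[0,0,0]],"turn":[0,0,0,0,0]}'
python3 - <<'E'
from h import *
s=sense();print(s['tcp_pos'])
c=get_calibration('wrist');im=snapshot('wrist');cv2.imwrite("pics/w3.png",im[:,:,::-1])
im=snapshot('scene');cv2.imwrite("pics/s3.png",im[:,:,::-1])
E
```

```text
t: 22.92
tcp_pos: [0.5367, -0.3514, 0.3682]
tool_rot: [0.758, 0.652, 0.0, -0.001]
force: [-0.4, 0.4, 0.2]
finger_gap: 1.003
gripper_force: 0.0
t: 24.42
tcp_pos: [0.6402, 0.0568, 0.3672]
tool_rot: [0.757, 0.654, -0.001, -0.001]
force: [0.5, -0.5, -0.4]
finger_gap: 0.998
gripper_force: 0.0
t: 25.05
tcp_pos: [0.6462, 0.0615, 0.3188]
tool_rot: [0.758, 0.652, 0.0, 0.0]
force: [0.5, 0.6, 0.1]
finger_gap: 0.998
gripper_force: 0.0
[0.64619185 0.06151956 0.31878877]
```

View pics/w3.png

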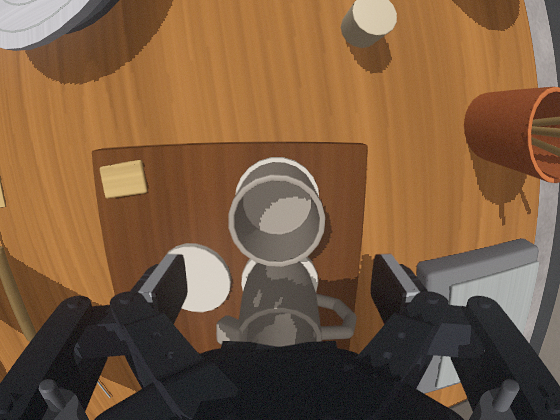

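View pics/s3.png

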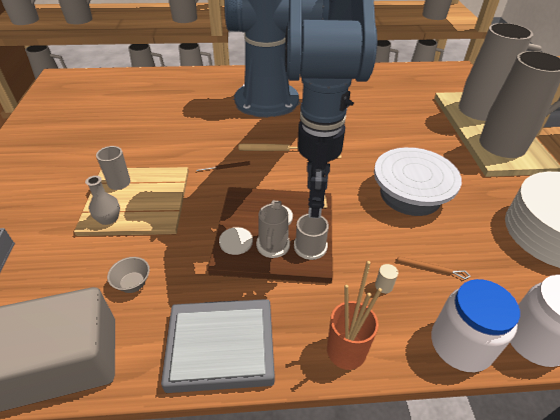

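The tumbler and vase stand upright on the side board in the scene view, at about (114,170) and (104,205). In the wrist view the ramekin rim spans columns 229–325 and rows 176–266.

```bash
python3 - <<'E'
from h import *
w=get_calibration('wrist')
for n,z,l,r,t,b in(('ram',.088,229,325,176,266),):
    c,R=circ([onz(w,'wrist',p,z) for p in((l,(t+b)/2),(r,(t+b)/2),((l+r)/2,t),((l+r)/2,b))]);print(n,c.round(4),(R*2000).round(1))
E
python3 -m jog '{"linear":[[0,0,-15],[0,0,-20],[0,0,-20],[0,0,-15],[0,0,-10],[0,0,-8],[0,0,-5],[0,0,0],[0,0,0]],"turn":[0,0,0,0,0,0,0,0,0]}' 
python3 -m jog '{"linear":[[0,0,0],[0,0,0],[0,0,0],[0,0,0],[0,0,0],[0,0,0],[0,0,0]],"turn":[0,0,0,0,0,0,0]}' 0 40
```

```text
ram [0.6464 0.0628] 62.1
t: 26.28
tcp_pos: [0.6462, 0.0621, 0.2262]
tool_rot: [0.758, 0.653, 0.0, 0.0]
force: [0.6, 0.6, -0.2]
finger_gap: 1.0
gripper_force: 0.0
t: 27.15
tcp_pos: [0.6461, 0.0621, 0.2266]
tool_rot: [0.758, 0.653, 0.0, 0.0]
force: [-1.4, 0.1, 5.1]
finger_gap: 0.743
gripper_force: 44.7
```

```bash
python3 -m jog '{"linear":[[0,0,5],[0,0,12],[0,0,20],[0,0,20],[0,0,20],[0,0,20],[0,0,13],[-7,-12,0],[-10,-18,0],[-14,-25,0],[-16,-29,0],[-16,-29,0]],"turn":[0,0,0,0,0,0,0,0,0,0,0,0]}' 
python3 -m jog '{"linear":[[-16,-29,0],[-16,-29,0],[-16,-29,0],[-16,-29,0],[-16,-29,0],[-15,-28,0],[-12,-22,0],[-8,-14,-10],[0,0,-20],[0,0,-20],[0,0,-20],[0,0,-18]],"turn":[0,0,0,0,0,0,0,0,0,0,0,0]}' 
python3 -m jog '{"linear":[[0,0,-14],[0,0,-9],[0,0,-5],[0,0,0],[0,0,0],[0,0,0]],"turn":[0,0,0,0,0,0]}'
```

```text
t: 28.65
tcp_pos: [0.5812, -0.0528, 0.3346]
tool_rot: [0.758, 0.652, -0.001, -0.001]
force: [0.4, 0.1, -2.2]
finger_gap: 0.743
gripper_force: 44.5
t: 30.15
tcp_pos: [0.467, -0.2598, 0.246]
tool_rot: [0.758, 0.653, -0.0, -0.001]
force: [-0.9, -0.7, -2.0]
finger_gap: 0.745
gripper_force: 44.5
t: 30.9
tcp_pos: [0.4681, -0.2601, 0.2202]
tool_rot: [0.758, 0.653, 0.0, 0.001]
force: [-0.2, 0.7, -3.1]
finger_gap: 0.742
gripper_force: 44.5
```

```bash
python3 -m jog '{"linear":[[0,0,-2],[0,0,-2],[0,0,-1],[0,0,-1],[0,0,0],[0,0,0]],"turn":[0,0,0,0,0,0]}' 
python3 -m jog '{"linear":[[0,0,-0.5],[0,0,-0.5],[0,0,0],[0,0,0]],"turn":[0,0,0,0]}'
```

```text
t: 31.65
tcp_pos: [0.468, -0.26, 0.2137]
tool_rot: [0.758, 0.653, 0.0, 0.0]
force: [0.8, -0.2, -2.2]
finger_gap: 0.745
gripper_force: 44.5
t: 32.15
tcp_pos: [0.468, -0.2599, 0.2136]
tool_rot: [0.758, 0.653, 0.0, 0.0]
force: [-1.7, 0.7, 6.0]
finger_gap: 0.742
gripper_force: 45.2
```

```bash
python3 -m jog '{"linear":[[0,0,0],[0,0,0],[0,0,0],[0,0,0],[0,0,5],[0,0,15],[0,0,25],[0,0,30],[0,0,30],[0,0,20]],"turn":[0,0,0,0,0,0,0,0,0,0]}' 1
python3 -m jog '{"linear":[[10,14,0],[10,14,0],[10,14,0],[10,14,0],[10,14,0],[10,14,0],[10,14,0],[10,14,0],[10,14,0],[10,14,0],[10,14,0],[10,14,0]],"turn":[1,1,1,1,1,1,1,1,1,1,1,1]}'
python3 -m jog '{"linear":[[10,14,0],[10,14,0],[10,14,0],[9,14,0],[5,14,0],[5,7,0],[0,0,0],[0,0,0]],"turn":[1,1,1,1,1,1,0,0]}'
python3 - <<'E'
from h import *
s=sense();print(s['tcp_pos'],s['q'])
im=snapshot('wrist');cv2.imwrite("pics/w4.png",im[:,:,::-1])
E
```

```text
t: 33.4
tcp_pos: [0.4681, -0.26, 0.3404]
tool_rot: [0.758, 0.653, 0.0, 0.002]
force: [0.7, -0.8, 0.6]
finger_gap: 1.001
gripper_force: 0.0
t: 34.9
tcp_pos: [0.5881, -0.0914, 0.3389]
tool_rot: [0.328, 0.945, -0.0, 0.001]
force: [1.1, -0.4, -0.8]
finger_gap: 1.0
gripper_force: 0.0
t: 35.9
tcp_pos: [0.6367, -0.0151, 0.3383]
tool_rot: [0.075, 0.997, -0.0, 0.0]
force: [0.1, 0.1, 0.1]
finger_gap: 1.001
gripper_force: 0.0
[ 0.636697   -0.01513058  0.33827597] [-1.98901778e-01  6.19628586e-01  1.46295951e+00 -2.37039987e-04
  1.05875086e+00 -1.62000239e+00]
```

View pics/w4.png

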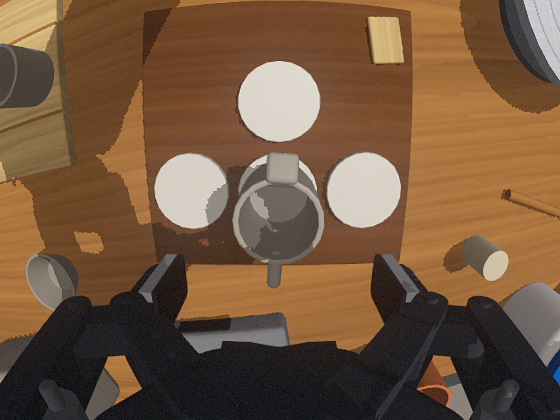

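All the bats are clear and the jug is centred between the fingers, rim columns 232–325, spout towards the robot.

```bash
python3 -m jog '{"linear":[[0,0,-15],[0,0,-20],[0,0,-20],[0,0,-20],[0,0,-13],[0,0,-8],[0,0,-3],[0,0,0],[0,0,0]],"turn":[0,0,0,0,0,0,0,0,0]}' 
python3 -m jog '{"linear":[[0,0,0],[0,0,0],[0,0,0],[0,0,0],[0,0,0],[0,0,0],[0,0,0]],"turn":[0,0,0,0,0,0,0]}' 0 40
python3 -m jog '{"linear":[[0,0,5],[0,0,12],[0,0,20],[0,0,20],[0,0,20],[0,0,18],[0,0,15],[-5,11,0],[-9,20,0],[-12,27,0],[-14,31,0],[-14,31,0]],"turn":[0,0,0,0,0,0,0,0,0,0,0,0]}' 
python3 -m jog '{"linear":[[-14,31,0],[-14,31,0],[-14,31,0],[-14,31,0],[-14,31,0],[-12,27,0],[-10,22,0],[-7,16,0],[-5,9,0],[0,0,0],[0,0,0]],"turn":[0,0,0,0,0,0,0,0,0,0,0]}'
```

```text
t: 37.08
tcp_pos: [0.6372, -0.015, 0.2394]
tool_rot: [0.074, 0.997, -0.0, 0.001]
force: [0.5, -0.3, -0.3]
finger_gap: 1.0
gripper_force: 0.0
t: 37.95
tcp_pos: [0.6372, -0.0151, 0.2397]
tool_rot: [0.074, 0.997, -0.0, 0.001]
force: [-1.7, 0.5, 5.5]
finger_gap: 0.709
gripper_force: 44.3
t: 39.45
tcp_pos: [0.5811, 0.1073, 0.3475]
tool_rot: [0.074, 0.997, 0.0, -0.002]
force: [0.0, 0.0, -2.0]
finger_gap: 0.706
gripper_force: 43.9
t: 40.83
tcp_pos: [0.4793, 0.3335, 0.3486]
tool_rot: [0.074, 0.997, -0.0, 0.0]
force: [0.4, -0.2, -3.0]
finger_gap: 0.706
gripper_force: 43.9
```

```bash
python3 -m jog '{"linear":[[0,0,-10],[0,0,-16],[0,0,-15],[0,0,-10],[0,0,-6],[0,0,-4],[0,0,-3],[0,0,0],[0,0,0]],"turn":[0,0,0,0,0,0,0,0,0]}' 
python3 -m jog '{"linear":[[0,0,-1],[0,0,-1],[0,0,0],[0,0,0]],"turn":[0,0,0,0]}'
python3 - <<'E'
from h import *
cv2.imwrite("pics/sd4.png",snapshot('side')[:,:,::-1])
E
```

```text
t: 41.95
tcp_pos: [0.4791, 0.3341, 0.2851]
tool_rot: [0.074, 0.997, 0.0, 0.0]
force: [-0.7, 0.1, -3.1]
finger_gap: 0.702
gripper_force: 44.0
t: 42.45
tcp_pos: [0.479, 0.334, 0.2827]
tool_rot: [0.074, 0.997, -0.0, -0.0]
force: [0.6, -0.7, -2.8]
finger_gap: 0.707
gripper_force: 44.0
```

View pics/sd4.png

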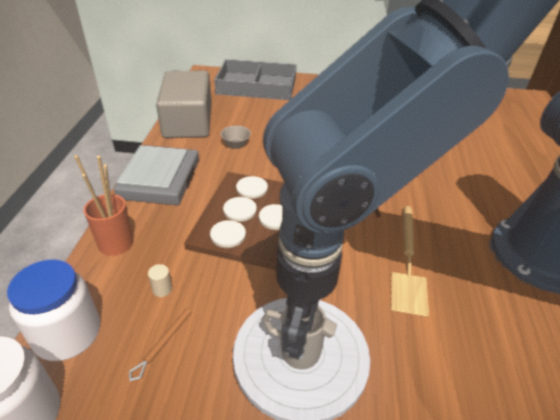

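The jug is just above the wheel head with its foot near (302,360); the wheel centre is about (301,353).

```bash
python3 -m jog '{"linear":[[0,0,-0.5],[0,0,-0.5],[0,0,0],[0,0,0]],"turn":[0,0,0,0]}'
python3 -m jog '{"linear":[[0,0,-0.5],[0,0,-0.5],[0,0,0],[0,0,0]],"turn":[0,0,0,0]}'
```

```text
t: 43.0
tcp_pos: [0.479, 0.3341, 0.2818]
tool_rot: [0.074, 0.997, -0.0, 0.0]
force: [0.3, 0.1, -1.4]
finger_gap: 0.702
gripper_force: 44.0
t: 43.5
tcp_pos: [0.4789, 0.334, 0.2817]
tool_rot: [0.074, 0.997, 0.0, 0.0]
force: [-2.5, -0.7, 5.8]
finger_gap: 0.709
gripper_force: 44.8
```

```bash
python3 -m jog '{"linear":[[0,0,0],[0,0,0],[0,0,0],[0,0,0],[0,0,5],[0,0,15],[0,0,25],[0,0,30],[0,0,20],[0,0,10],[0,0,0],[0,0,0]],"turn":[0,0,0,0,0,0,0,0,0,0,0,0]}' 1
python3 - <<'E'
from h import *
cv2.imwrite("pics/w5.png",snapshot('wrist')[:,:,::-1])
E
```

```text
t: 45.0
tcp_pos: [0.4787, 0.3338, 0.385]
tool_rot: [0.074, 0.997, -0.0, -0.001]
force: [0.1, 0.1, -0.0]
finger_gap: 0.999
gripper_force: 0.0
```

View pics/w5.png

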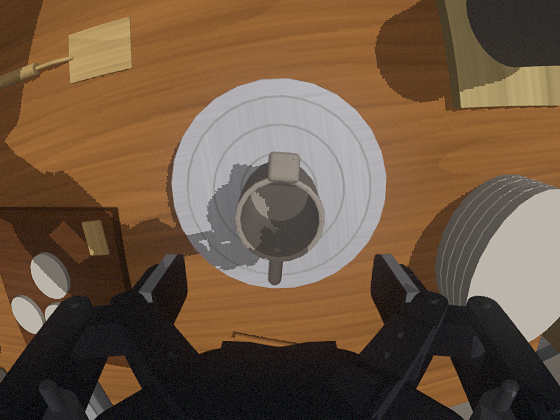

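The jug stands upright on the wheel. The wheel head spans columns 172–386 and rows 79–288, and the jug rim spans columns 235–325 and rows 178–261.

Run:
```python
from h import *
w=get_calibration('wrist')
for n,z,l,r,t,b in(('wheel',.07,172,386,79,288),('jug',.155,235,325,178,261)):
    c,R=circ([onz(w,'wrist',p,z) for p in((l,(t+b)/2),(r,(t+b)/2),((l+r)/2,t),((l+r)/2,b))]);print(n,c.round(4),(R*2000).round(1))
```

```text
wheel [0.4764 0.335 ] 197.2
jug [0.4768 0.3355] 57.0
```

```bash
python3 -m jog '{"linear":[[0,-15,0],[0,-25,0],[0,-34,0],[0,-35,0],[0,-35,0],[0,-35,0],[0,-35,0],[0,-35,0],[0,-35,0],[0,-35,0],[0,-35,0],[0,-35,0]],"turn":[-1,-1,-1,-1,-1,-1,-1,-1,-1,-1,-1,-1]}'
python3 -m jog '{"linear":[[0,-35,0],[0,-35,0],[0,-35,0],[0,-35,0],[-6,-33,0],[-5,-20,0],[0,-12,-10],[0,0,-15],[0,0,-15],[0,0,0],[0,0,0]],"turn":[-1,-1,-1,-1,-1,-1,0,0,0,0,0]}'
```

```text
t: 46.55
tcp_pos: [0.4787, -0.0561, 0.3849]
tool_rot: [0.564, 0.826, -0.0, -0.001]
force: [0.0, -0.8, -0.0]
finger_gap: 1.001
gripper_force: 0.0
t: 47.92
tcp_pos: [0.4682, -0.2594, 0.3456]
tool_rot: [0.757, 0.653, 0.0, -0.0]
force: [0.2, -0.2, 0.1]
finger_gap: 1.001
gripper_force: 0.0
```

```bash
python3 -m jog '{"linear":[[0,-0.5,-15],[0,0,-22],[0,0,-25],[0,0,-25],[0,0,-20],[0,0,-13],[0,0,-8],[0,0,-4],[0,0,0],[0,0,0]],"turn":[0,0,0,0,0,0,0,0,0,0]}'
python3 -m jog '{"linear":[[0,0,0],[0,0,0],[0,0,0],[0,0,0],[0,0,0],[0,0,0],[0,0,0]],"turn":[0,0,0,0,0,0,0]}' 0 40
```

```text
t: 49.18
tcp_pos: [0.4681, -0.2606, 0.2142]
tool_rot: [0.758, 0.653, 0.0, 0.001]
force: [-0.2, -0.2, 1.0]
finger_gap: 1.002
gripper_force: 0.0
t: 50.05
tcp_pos: [0.468, -0.2605, 0.2145]
tool_rot: [0.758, 0.653, 0.0, 0.0]
force: [-1.9, 0.6, 4.9]
finger_gap: 0.744
gripper_force: 43.6
```

```bash
python3 -m jog '{"linear":[[0,0,5],[0,0,12],[0,0,20],[0,0,20],[0,0,20],[0,0,15],[0,0,8],[7,12,0],[10,18,0],[14,25,0],[16,29,0],[16,29,0]],"turn":[0,0,0,0,0,0,0,0,0,0,0,0]}' 
python3 -m jog '{"linear":[[16,29,0],[16,29,0],[16,29,0],[16,29,0],[16,29,0],[15,28,0],[12,22,0],[8,14,0],[0,0,-15],[0,0,-20],[0,0,-20],[0,0,-12]],"turn":[0,0,0,0,0,0,0,0,0,0,0,0]}' 
python3 -m jog '{"linear":[[0,0,-8],[0,0,-4],[0,0,0],[0,0,0],[0,0,0]],"turn":[0,0,0,0,0]}'
```

```text
t: 51.55
tcp_pos: [0.5313, -0.1457, 0.3127]
tool_rot: [0.758, 0.653, -0.0, -0.001]
force: [0.0, -0.3, -2.7]
finger_gap: 0.745
gripper_force: 44.5
t: 53.05
tcp_pos: [0.6452, 0.0607, 0.2446]
tool_rot: [0.758, 0.652, -0.001, -0.001]
force: [0.1, -0.7, -2.1]
finger_gap: 0.741
gripper_force: 44.5
t: 53.68
tcp_pos: [0.6462, 0.0616, 0.2353]
tool_rot: [0.758, 0.653, 0.0, 0.0]
force: [-0.0, -0.4, -1.6]
finger_gap: 0.744
gripper_force: 44.5
```

```bash
python3 -m jog '{"linear":[[0,0.5,-3],[0,0,-2],[0,0,-1],[0,0,-1],[0,0,0],[0,0,0]],"turn":[0,0,0,0,0,0]}' 
python3 -m jog '{"linear":[[0,0,-0.5],[0,0,-0.5],[0,0,0],[0,0,0]],"turn":[0,0,0,0]}'
```

```text
t: 54.42
tcp_pos: [0.646, 0.062, 0.2277]
tool_rot: [0.758, 0.653, 0.0, 0.0]
force: [0.2, -0.1, -2.6]
finger_gap: 0.743
gripper_force: 44.5
t: 54.92
tcp_pos: [0.6459, 0.062, 0.2276]
tool_rot: [0.758, 0.653, 0.0, 0.0]
force: [-2.5, -1.0, 5.9]
finger_gap: 0.744
gripper_force: 45.2
```

```bash
python3 -m jog '{"linear":[[0,0,0],[0,0,0],[0,0,0],[0,0,0],[0,0,5],[0,0,15],[0,0,30],[0,0,35],[0,0,35],[-2,-8,25],[-5,-20,0],[-8,-32,0]],"turn":[0,0,0,0,0,0,0,0,0,0,0,0]}' 1
python3 -m jog '{"linear":[[-9,-36,0],[-9,-36,0],[-9,-36,0],[-9,-36,0],[-9,-36,0],[-9,-36,0],[-9,-36,0],[-9,-36,0],[-9,-36,0],[-9,-30,0],[-7,-20,0],[-4,-8,0]],"turn":[0,0,0,0,0,0,0,0,0,0,0,0]}'
python3 -m jog '{"linear":[[0,0,0],[0,0,0]],"turn":[0,0]}'
```

```text
t: 56.42
tcp_pos: [0.6302, 0.0014, 0.3716]
tool_rot: [0.757, 0.653, -0.0, -0.0]
force: [-0.4, -1.4, -0.5]
finger_gap: 1.0
gripper_force: 0.0
t: 57.92
tcp_pos: [0.5289, -0.3812, 0.3709]
tool_rot: [0.758, 0.652, -0.0, -0.001]
force: [0.9, 1.0, 0.5]
finger_gap: 0.999
gripper_force: 0.0
t: 58.18
tcp_pos: [0.5302, -0.3789, 0.3716]
tool_rot: [0.757, 0.653, 0.0, -0.0]
force: [-1.0, 0.6, -0.2]
finger_gap: 0.998
gripper_force: 0.0
```

```bash
python3 -m jog '{"linear":[[0,-1,-12],[0,0,-20],[0,0,-22],[0,0,-20],[0,0,-17],[0,0,-11],[0,0,-7],[0,0,-3],[0,0,0],[0,0,0]],"turn":[0,0,0,0,0,0,0,0,0,0]}'
python3 -m jog '{"linear":[[0,0,0],[0,0,0],[0,0,0],[0,0,0],[0,0,0],[0,0,0],[0,0,0],[0,0,0],[0,0,0],[0,0,0]],"turn":[0,0,0,0,0,0,0,0,0,0]}' 0 40
```

```text
t: 59.42
tcp_pos: [0.5301, -0.3811, 0.2603]
tool_rot: [0.758, 0.653, 0.0, 0.001]
force: [0.4, -0.2, 0.0]
finger_gap: 0.999
gripper_force: 0.0
t: 60.68
tcp_pos: [0.53, -0.3811, 0.2601]
tool_rot: [0.758, 0.653, -0.0, 0.0]
force: [-0.4, 0.0, 4.6]
finger_gap: 0.324
gripper_force: 33.3
```

```bash
python3 -m jog '{"linear":[[0,0,5],[0,0,12],[0,0,20],[0,0,20],[0,0,20],[2,6,10],[5,14,0],[7,22,0],[9,28,0],[9,28,0],[9,28,0],[9,28,0]],"turn":[0,0,0,0,0,0,0,0,0,0,0,0]}' 
python3 -m jog '{"linear":[[9,28,0],[9,28,0],[9,28,0],[8,24,0],[6,16,0],[3,8,-5],[0,0,-15],[0,0,-18],[0,0,-15],[0,0,-10],[0,0,-5],[0,0,0]],"turn":[0,0,0,0,0,0,0,0,0,0,0,0]}' 
python3 -m jog '{"linear":[[0,0,0],[0,0,0]],"turn":[0,0]}'
```

```text
t: 62.18
tcp_pos: [0.5801, -0.224, 0.3455]
tool_rot: [0.757, 0.653, -0.0, -0.001]
force: [-0.4, 0.0, -1.9]
finger_gap: 0.32
gripper_force: 35.3
t: 63.68
tcp_pos: [0.624, -0.0951, 0.2784]
tool_rot: [0.758, 0.653, -0.0, -0.0]
force: [0.4, 0.8, -0.8]
finger_gap: 0.318
gripper_force: 35.3
t: 63.92
tcp_pos: [0.6242, -0.095, 0.2794]
tool_rot: [0.758, 0.653, 0.0, 0.001]
force: [0.4, -0.0, -1.2]
finger_gap: 0.325
gripper_force: 35.3
```

```bash
python3 -m jog '{"linear":[[0,0,-2],[0,0,-1.5],[0,0,-1],[0,0,-0.5],[0,0,0],[0,0,0]],"turn":[0,0,0,0,0,0]}' 
python3 -m jog '{"linear":[[0,0,-0.5],[0,0,-0.5],[0,0,0],[0,0,0]],"turn":[0,0,0,0]}'
```

```text
t: 64.68
tcp_pos: [0.624, -0.095, 0.2737]
tool_rot: [0.758, 0.653, 0.0, 0.0]
force: [-0.4, 0.1, -1.2]
finger_gap: 0.325
gripper_force: 35.3
t: 65.18
tcp_pos: [0.6241, -0.095, 0.2732]
tool_rot: [0.758, 0.653, 0.0, 0.0]
force: [-0.4, 0.5, 3.3]
finger_gap: 0.321
gripper_force: 34.2
```

```bash
python3 -m jog '{"linear":[[0,0,0],[0,0,0],[0,0,0],[0,0,0],[0,0,0],[0,0,10],[0,0,20],[0,0,30],[0,0,30],[0,0,10]],"turn":[0,0,0,0,0,0,0,0,0,0]}' 1
python3 -m jog '{"linear":[[-12,-16,0],[-12,-16,0],[-12,-16,0],[-12,-16,0],[-12,-16,0],[-12,-16,0],[-12,-16,0],[-12,-16,0],[-12,-16,0],[-12,-16,0],[-12,-16,0],[-12,-16,0]],"turn":[1,1,1,1,1,1,1,1,1,1,1,1]}'
python3 -m jog '{"linear":[[-12,-16,0],[-12,-16,0],[-12,-16,0],[-12,-16,0],[-12,-16,0],[-10,-14,0],[0,0,0],[0,0,0]],"turn":[1,1,1,1,1,1,0,0]}'
python3 - <<'E'
from h import *
cv2.imwrite("pics/w6.png",snapshot('wrist')[:,:,::-1]);cv2.imwrite("pics/s6.png",snapshot('scene')[:,:,::-1])
E
```

```text
t: 66.42
tcp_pos: [0.6245, -0.0951, 0.3755]
tool_rot: [0.758, 0.653, 0.001, 0.002]
force: [0.4, -0.4, -0.9]
finger_gap: 1.001
gripper_force: 0.0
t: 67.92
tcp_pos: [0.4793, -0.2873, 0.3722]
tool_rot: [0.328, 0.945, 0.0, -0.001]
force: [1.0, -1.0, 0.2]
finger_gap: 1.0
gripper_force: 0.0
t: 68.92
tcp_pos: [0.41, -0.3805, 0.3724]
tool_rot: [0.075, 0.997, 0.001, -0.0]
force: [0.1, -0.3, 0.2]
finger_gap: 0.999
gripper_force: 0.0
```

View pics/s6.png

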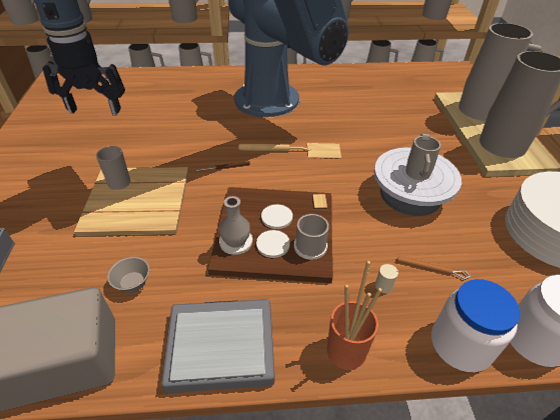

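The vase and ramekin are back on their bats at about (235,225) and (312,235), in the same image spots as at the start. The jug is on the wheel, and the tumbler is waiting at (114,170).

```bash
python3 -m jog '{"linear":[[0,-0.5,-15],[0,0,-22],[0,0,-25],[0,0,-25],[0,0,-20],[0,0,-13],[0,0,-9],[0,0,-5],[0,0,-1],[0,0,0],[0,0,0]],"turn":[0,0,0,0,0,0,0,0,0,0,0]}'
python3 -m jog '{"linear":[[0,0,0],[0,0,0],[0,0,0],[0,0,0],[0,0,0],[0,0,0],[0,0,0]],"turn":[0,0,0,0,0,0,0]}' 0 40
```

```text
t: 70.4
tcp_pos: [0.4101, -0.3816, 0.2382]
tool_rot: [0.074, 0.997, -0.0, 0.0]
force: [-0.0, 0.3, 0.2]
finger_gap: 1.001
gripper_force: 0.0
t: 71.28
tcp_pos: [0.4101, -0.3815, 0.2383]
tool_rot: [0.074, 0.997, -0.0, 0.0]
force: [-0.4, 1.4, 6.4]
finger_gap: 0.659
gripper_force: 42.4
```

```bash
python3 -m jog '{"linear":[[0,0,5],[0,0,12],[0,0,20],[0,0,20],[0,0,20],[3,7,13],[6,15,0],[9,25,0],[12,30,0],[12,30,0],[12,30,0],[12,30,0]],"turn":[0,0,0,0,0,0,0,0,0,0,0,0]}' 
python3 -m jog '{"linear":[[12,30,0],[12,30,0],[12,30,0],[12,30,0],[12,30,0],[12,27,0],[9,19,0],[7,12,0],[3,3,-8],[0,0,-15],[0,0,-18],[0,0,-14]],"turn":[0,0,0,0,0,0,0,0,0,0,0,0]}'
python3 -m jog '{"linear":[[0,0,-10],[0,0,-5],[0,0,0],[0,0,0],[0,0,0]],"turn":[0,0,0,0,0]}'
```

```text
t: 72.78
tcp_pos: [0.476, -0.2121, 0.3268]
tool_rot: [0.074, 0.997, 0.001, -0.001]
force: [0.5, 0.1, -1.9]
finger_gap: 0.658
gripper_force: 42.8
t: 74.28
tcp_pos: [0.5663, -0.0042, 0.2709]
tool_rot: [0.075, 0.997, 0.0, -0.001]
force: [0.3, -0.6, -1.6]
finger_gap: 0.659
gripper_force: 42.8
t: 74.9
tcp_pos: [0.5672, -0.0035, 0.2583]
tool_rot: [0.074, 0.997, -0.0, 0.001]
force: [0.0, 0.0, -1.3]
finger_gap: 0.659
gripper_force: 42.8
```

```bash
python3 -m jog '{"linear":[[-3,0,0],[-4,0,0],[-3,0,0],[0,0,-2],[0,0,-2],[0,0,-1.5],[0,0,-1],[0,0,0],[0,0,0]],"turn":[0,0,0,0,0,0,0,0,0]}'
python3 -m jog '{"linear":[[0,0,-0.5],[0,0,-0.5],[0,0,0],[0,0,0]],"turn":[0,0,0,0]}'
```

```text
t: 76.03
tcp_pos: [0.557, -0.0035, 0.2513]
tool_rot: [0.074, 0.997, -0.0, 0.0]
force: [-0.3, -0.1, 0.5]
finger_gap: 0.662
gripper_force: 42.9
t: 76.53
tcp_pos: [0.557, -0.0034, 0.2512]
tool_rot: [0.074, 0.997, -0.0, 0.0]
force: [-2.8, 0.7, 7.3]
finger_gap: 0.663
gripper_force: 43.3
```

```bash
python3 -m jog '{"linear":[[0,0,0],[0,0,0],[0,0,0],[0,0,0],[0,0,5],[0,0,15],[0,0,25],[0,0,25],[0,0,25],[0,0,20],[0,0,0],[0,0,0]],"turn":[0,0,0,0,0,0,0,0,0,0,0,0]}' 1
python3 - <<'E'
from h import *
cv2.imwrite("pics/w7.png",snapshot('wrist')[:,:,::-1]);cv2.imwrite("pics/s7.png",snapshot('scene')[:,:,::-1])
E
```

```text
t: 78.03
tcp_pos: [0.5566, -0.0034, 0.3651]
tool_rot: [0.074, 0.997, 0.0, -0.0]
force: [0.6, -0.9, 0.2]
finger_gap: 1.004
gripper_force: 0.0
```

View pics/w7.png

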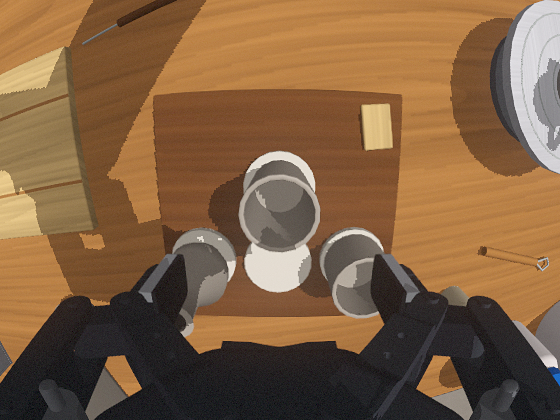

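View pics/s7.png

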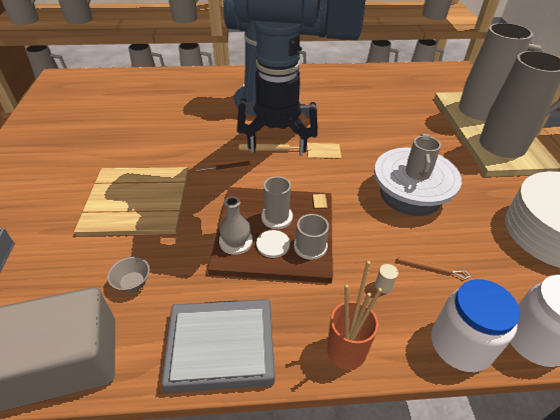

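All three pots stand upright on their own bats at (277,200), (235,225) and (312,235). The jug is on the wheel and the gripper is clear of everything.

```bash
python3 -c "
from station import *
print(sign_off())"
```

```text
the job is handed in; nothing more can be done
None
```

I handed the job in at about 78 s of the 147 s limit: the jug stands upright within about 1 mm of the wheel's centre, and the tumbler, vase and ramekin are back upright on their own bats, each released within about 1 mm of the tool position where it was picked up; the station did not return a verdict.

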